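# Feel along the curved edge of a bracket in the vice

### The job

The wooden shelf bracket clamped in the bench vice has just been shaped. Run the shut fingertips lightly along the top of its curved upper edge, from the tall end down to the low end, feeling the whole length for rough spots, then take the hand clear. Touch only gently: do not press hard, pinch the bracket, lift it or shift it in its soft jaws, and leave the tools and other things on the bench alone.

Things in the scene. Friction and masses are not known exactly. Their poses are not given: they have to be found in the camera images.
- vice: Grey bench vice, bolted down: jaws 100 mm wide (y), tops 153 mm above the bench; screw and tommy bar reach 240 mm towards -x (the robot's side), the anvil 118 mm towards +x, top at 125 mm. Origin on the bench below the middle of the jaw gap; x across the clamped board, y along the jaws, z up. Place and heading (up to 0.45 rad) vary.
- bracket: The work: pale wooden bracket 22 mm thick (x), 280 mm long (y), on edge in the vice's soft liners. Origin: middle of its straight lower edge, 100 mm above the bench; z up. The upper edge is 135 mm above that at the tall end (+y), falls in an S-curve (up to 23 degrees) to 75 mm at the low end (-y). It sinks 1 mm per 2 N pressed, springs back, can be pulled up, sits up to 20 mm off the jaws' middle.
- edge0 (a point): Point on the middle of the curved upper edge, 12 mm in from the tall (+y) end. Axes as the bracket's.
- edge1 (a point): Point on the middle of the curved upper edge, 44 mm (along y) from the tall end. Axes as the bracket's.
- edge2 (a point): Point on the middle of the curved upper edge, 76 mm (along y) from the tall end. Axes as the bracket's.
- edge3 (a point): Point on the middle of the curved upper edge, 108 mm (along y) from the tall end. Axes as the bracket's.
- edge4 (a point): Point on the middle of the curved upper edge, 140 mm (along y) from the tall end. Axes as the bracket's.
- edge5 (a point): Point on the middle of the curved upper edge, 172 mm (along y) from the tall end. Axes as the bracket's.
- edge6 (a point): Point on the middle of the curved upper edge, 204 mm (along y) from the tall end. Axes as the bracket's.
- edge7 (a point): Point on the middle of the curved upper edge, 236 mm (along y) from the tall end. Axes as the bracket's.
- edge8 (a point): Point on the middle of the curved upper edge, 12 mm in from the low (-y) end. Axes as the bracket's.
- cork_block: Bystander: cork sanding block 54 x 38 x 28 mm, loose on the vice's anvil. Origin under its centre.
- glue_bottle: Bystander: white glue bottle, 58 mm across, 150 mm tall, standing loose beside the vice near the tall end. Origin under its centre.
- screw_tin: Bystander: open tin 72 mm across, 75 mm tall, loose, beside the vice near the tall end on the robot's side. Origin under its centre.
- try_square: Bystander: try square lying flat, wooden stock 115 mm (x) and steel blade 160 mm towards -y, 16 mm high, loose, near the low end. Origin under the stock's centre.
- pencil: Bystander: flat carpenter's pencil 170 mm long (x), 8 mm high, loose, near the low end. Origin under its centre.
- file: Bystander: flat file with a wooden handle, 310 mm long (x), 27 mm high, lying loose to the right. Origin under it, between blade and handle.
- finished_bracket: Bystander: a second bracket of the same shape, lying loose and flat on the bench to the left, 22 mm high. Origin under its middle.

How it is judged (in metres and radians):
On the way, in this order (a step that is already met when the one before it is completed fails the run):
1. the fingertips touch the curved edge at the tall end (edge0) (contact force between the fingers and bracket above 0.3 N and distance between the grasp point and edge0 below 0.03 m and z of the grasp point in the frame of edge0 above 0.01 m), for 0.05 s.
2. the fingertips touch the curved edge at point 1 of 8 along it (edge1) (contact force between the fingers and bracket above 0.3 N and distance between the grasp point and edge1 below 0.03 m and z of the grasp point in the frame of edge1 above 0.01 m), for 0.05 s.
3. the fingertips touch the curved edge at point 2 of 8 along it (edge2) (contact force between the fingers and bracket above 0.3 N and distance between the grasp point and edge2 below 0.03 m and z of the grasp point in the frame of edge2 above 0.01 m), for 0.05 s.
4. the fingertips touch the curved edge at point 3 of 8 along it (edge3) (contact force between the fingers and bracket above 0.3 N and distance between the grasp point and edge3 below 0.03 m and z of the grasp point in the frame of edge3 above 0.01 m), for 0.05 s.
5. the fingertips touch the curved edge at point 4 of 8 along it (edge4) (contact force between the fingers and bracket above 0.3 N and distance between the grasp point and edge4 below 0.03 m and z of the grasp point in the frame of edge4 above 0.01 m), for 0.05 s.
6. the fingertips touch the curved edge at point 5 of 8 along it (edge5) (contact force between the fingers and bracket above 0.3 N and distance between the grasp point and edge5 below 0.03 m and z of the grasp point in the frame of edge5 above 0.01 m), for 0.05 s.
7. the fingertips touch the curved edge at point 6 of 8 along it (edge6) (contact force between the fingers and bracket above 0.3 N and distance between the grasp point and edge6 below 0.03 m and z of the grasp point in the frame of edge6 above 0.01 m), for 0.05 s.
8. the fingertips touch the curved edge at point 7 of 8 along it (edge7) (contact force between the fingers and bracket above 0.3 N and distance between the grasp point and edge7 below 0.03 m and z of the grasp point in the frame of edge7 above 0.01 m), for 0.05 s.
9. the fingertips touch the curved edge at the low end (edge8) (contact force between the fingers and bracket above 0.3 N and distance between the grasp point and edge8 below 0.03 m and z of the grasp point in the frame of edge8 above 0.01 m), for 0.05 s.
At the end, for the whole second after the job is handed in: The fingertips have touched the curved edge at nine points, 32 mm apart, in order from the tall end to the low end, and are off it; the bracket is at rest within 4 mm of where it sat, at its old height within 2.5 mm, and every bystander is within 20 mm of where it lay (contact force between the fingers and bracket below 0.05 N and z of edge4 in the frame of vice between 0.2025 and 0.2075 m and linear speed of bracket below 0.02 m/s and distance of edge4 from where it was at the start of the episode below 0.004 m and distance of each of cork_block, glue_bottle, screw_tin, try_square, pencil, file, finished_bracket from where it was at the start of the episode below 0.02 m).
It fails at once if the bracket is pressed hard (over 18 N) (contact force between any of the fingers, the arm and bracket above 18 N).
It fails at once if the bracket is lifted in its jaws (over 4 mm) (z of edge4 in the frame of vice above 0.209 m).
It fails at once if the bracket is straddled or pinched between the fingers (x of the grasp point in the frame of bracket between -0.01 and 0.01 m and y of the grasp point in the frame of bracket below 0.14 m and z of the grasp point in the frame of bracket above 0 m and ((y of the grasp point in the frame of bracket above -0.14 m and z of the grasp point in the frame of bracket below 0.072 m) or (y of the grasp point in the frame of bracket above 0 m and z of the grasp point in the frame of bracket below 0.102 m) or (y of the grasp point in the frame of bracket above 0.07 m and z of the grasp point in the frame of bracket below 0.127 m))).
It fails at once if a bystander is moved (over 20 mm) or lifted (distance of any of cork_block, glue_bottle, screw_tin, try_square, pencil, file, finished_bracket from where it was at the start of the episode above 0.02 m).
It also fails if it takes over 51 s, if anything falls off the work surface, if the arm or the gripper's body presses on something with over 40 N, if the wrist force passes 120 N, or if a joint passes its speed limit or range.

### The arm

A 7-joint arm with a two-finger parallel gripper is mounted at the origin on the work surface. World frame = base frame: x ahead of the robot, y to its left, z up, the work surface at z = 0. Lengths are in mm, angles in rad, forces in N, time in s.
With the tool pointing down it reaches from about 425 to 925 mm from the base axis. Payload 6.8 kg.
Tool frame: the origin (TCP) lies at the very end of the fingers, on their centre line; the grasp point (between the pads) lies 19 mm behind it; z points along the fingers, y is the line along which they close (so a half turn about z gives the same grasp; the last joint's range is limited). The gripper opens to 88 mm and grips with 3 to 60 N. Pads are 20 mm wide; open, the fingers measure 115 mm over their backs; the gripper's body (75 mm by 178 mm) begins 61 mm behind the grasp point.
Start: joints at [-1.39, 0.477, 0.022, 1.555, -0.011, 1.109, -0.083], TCP at [192.237, 647.065, 183.864] pointing down, gripper open.
Joint ranges: [-2.96, 2.96], [-0.34, 2.1], [-1.41, 1.46], [0.24, 2.44], [-1.37, 4.51], [0.17, 1.92], [-2.96, 2.96]. Speed limits (rad/s): [2.39, 2.39, 3.14, 3.14, 3.14, 3.14, 3.14].

### API

Orientations are given as a unit quaternion [w, x, y, z].
In Python, from station import manip gives the robot as it stands.
- The arm moves only by the tool jog_arm, never from a script. Its argument "moves" is a list of rows, each an object of numbers: "dx", "dy", "dz": the shift along the tool's x, y, z each as a share of 0.25 m, from -1 to 1; "rx", "ry", "rz": the turn, a rotation vector about the tool's x, y, z each as a share of 180 degrees, from -1 to 1; "grip": the finger opening in mm, from 0 to 87.8. A call has 1 to 10 rows; each row is the pose to reach, as a shift and turn from the pose commanded when the call began, along the tool's axes at that moment, turning the shorter way round; what a row does not reach only later rows make up. A row lasts 1/10 s, in which the tool goes at most 50 mm and 8.59 degrees, less where a joint would pass 70% of its speed; a pose out of reach is approached as far as the arm can. A call with a number of a shift or a turn outside -1 to 1 is refused whole. A call with a gripper value outside its range is refused whole. The fingers move at their own pace and stop on an object; "force" is the grip in N (left out, the last holds). Time passes only in rows, so rows that repeat a pose let the fingers close. It gives the time, the measured TCP pose, the force, the opening and the grip force at its end, in the units of the state.
- manip.observe(): the state, without advancing time (a new reading comes with each control period).
- manip.camera(name): name is "scene" or "top" or "wrist"; returns a dict with "img" (420x560x3 uint8, red, green, blue), "vfov" (degrees; the focal length in pixels is half the picture's height over the tangent of half this angle, whatever the lens; pixels are square), "cx", "cy" (the principal point, pixels), "xyz" and "orientation" of the camera in the world; the wrist camera has in their place "tool_from_camera" (4x4, takes a point from camera to tool coordinates, whose origin is the TCP and whose axes are the flange's). Camera axes: x right, y down, z forward; pixel columns grow to the right and rows downward; lengths in mm; the calibration is good to about 2 mm. A picture is of the moment at which its call begins: read the wrist's pose just before it. There is no depth.
- manip.sign_off(): hands the job in; it is judged then, once.
The state is a dict: "time_s": time; "joint_positions": joint angles; "joint_vel": joint speeds; "effort": joint torques, N m; "tcp_pos": TCP position; "ee_rot": TCP orientation; "ft_force": force on the tool from outside, world axes, zero at the start; "ft_torque": the same for the moment, N m; "grip_width": finger opening in mm; "gripper_force": force on a finger pad.
Only numpy, scipy, OpenCV 4.12 (cv2) and the standard library are available. Lean on these libraries where they do the work, as an engineer would, in place of code of your own. Each camera call takes 0.05 s, during which the arm holds its last target. There are 200 camera calls.

## Working session

There is one attempt and no reset: what is moved stays moved. The work goes in short steps, Python scripts to look and compute and a tool call to move; the robot and the scene stay as the last step left them, time stands still between calls to the robot, and variables do not carry over. Pictures are saved under pics/ and viewed, at most 10 in all, crops included, and the job is handed in when it is done.

Besides the shell and the picture viewer there is one more tool, called after "Emit:" by a JSON object that holds its "op" and its "data". jog_arm: Moves the arm, as the interface text tells. Shift numbers are shares of 0.25 m and turn numbers shares of 180 degrees, none past 1 either way. Its arguments: {"type":"object","properties":{"moves":{"type":"array"},"force":{"type":"number"}},"required":["moves"]}

```bash
mkdir -p pics; cat > h.py <<'E'
from station import manip
import numpy as np, cv2
from scipy.spatial.transform import Rotation as R
def rot(q): return R.from_quat([q[1],q[2],q[3],q[0]]).as_matrix()
def snap(n,f):
    c=manip.camera(n); cv2.imwrite(f'pics/{f}.png',c['img'][:,:,::-1]); np.save(f'pics/{f}.npy',c,allow_pickle=True); return c
def load(f): return np.load(f'pics/{f}.npy',allow_pickle=True).item()
def ray(c,u,v):
    f=c['img'].shape[0]/2/np.tan(np.radians(c['vfov'])/2)
    d=np.array([(u-c['cx'])/f,(v-c['cy'])/f,1.]); return np.array(c['xyz']),rot(c['orientation'])@d
def onz(c,u,v,z):
    o,d=ray(c,u,v); return o+d*(z-o[2])/d[2]
def proj(c,p):
    f=c['img'].shape[0]/2/np.tan(np.radians(c['vfov'])/2)
    q=rot(c['orientation']).T@(np.array(p)-np.array(c['xyz'])); return np.array([c['cx']+f*q[0]/q[2],c['cy']+f*q[1]/q[2]])
E
python3 - <<'E'
from h import *
s=manip.observe(); print(s['tcp_pos'],s['ee_rot'],s['time_s'],s['grip_width'])
for n in('scene','top'):
    c=snap(n,n); print(n,c['vfov'],c['xyz'],c['orientation'])
a=np.hstack([load('scene')['img']]); 
E
```

```text
[192.0832659  646.39678483 182.88338659] [-6.62742380e-05  1.43904767e-01  9.89591127e-01 -9.02647317e-04] 0.0 88.00001008863536
scene 45.366933661370496 [1141.13593793 -483.7569737  1382.83160394] [-0.23203728  0.87951794  0.39986898 -0.11274618]
top 50.298642670932836 [ 482.02002693   -4.8515196  1813.3707354 ] [-0.0194522   0.71603539 -0.69734872  0.02489378]
```

View pics/top.png

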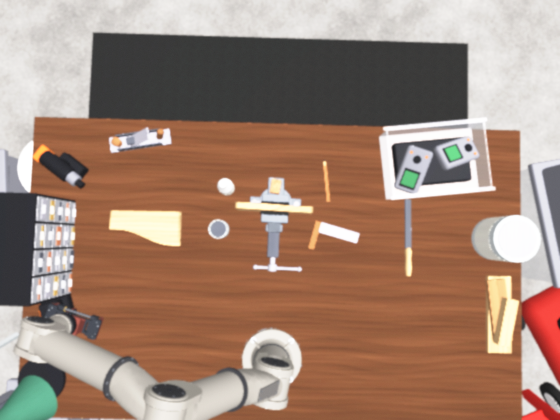

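View pics/scene.png

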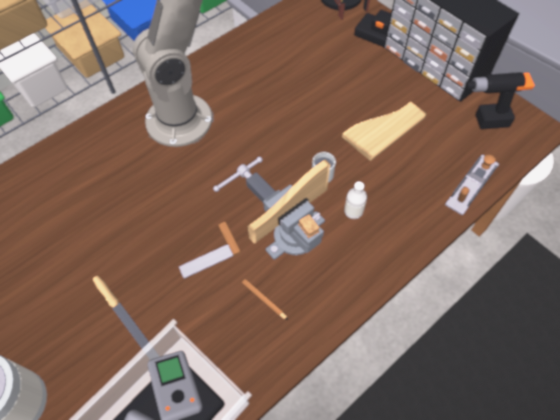

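The top view shows the bracket clamped at about (236,206) to (313,210), tall end on the left. The scene view shows its profile from about (250,230) at the low end to (328,170) at the tall end.

```bash
python3 - <<'E'
from h import *
from scipy.optimize import least_squares
c=load('top'); im=c['img'].copy(); hsv=cv2.cvtColor(im,cv2.COLOR_RGB2HSV)
m=cv2.inRange(hsv,(15,50,150),(35,255,255)); n,l,st,ce=cv2.connectedComponentsWithStats(m)
for i in range(1,n):
    if st[i,4]>60: print(i,st[i],ce[i])
k=max([i for i in range(1,n) if 225<ce[i][0]<325 and 190<ce[i][1]<225],key=lambda i:st[i,4])
ys,xs=np.where(l==k)
# per-column centre line
a=xs.min();b=xs.max()
cols=np.arange(a,b+1); mid=np.array([ys[xs==u].mean() for u in cols]); wid=np.array([(xs==u).sum() for u in cols]); print(a,b,wid)
# end columns: left end top z235, right end z175
p=np.polyfit(cols[3:-3],mid[3:-3],1); print(p)
P0=onz(c,a-.5,np.polyval(p,a-.5),235); P1=onz(c,b+.5,np.polyval(p,b+.5),175); print(P0,P1,np.linalg.norm((P0-P1)[:2]))
np.save('ends.npy',[P0,P1])
d=(P0-P1)[:2]; print('yaw',np.degrees(np.arctan2(-d[0],d[1])))
# scene profile
s=load('scene'); hs=cv2.cvtColor(s['img'],cv2.COLOR_RGB2HSV); m=cv2.inRange(hs,(15,50,150),(35,255,255))
big=cv2.resize(s['img'][150:260,220:350],None,fx=5,fy=5,interpolation=cv2.INTER_CUBIC)
cv2.imwrite('pics/crop.png',big[:,:,::-1])
mid=(P0+P1)/2
for t,z in((0.5,235),(-.5,175),(0,205)):
    q=mid+(P0-P1)*t; q[2]=z; print(t,proj(s,q))
E
```

```text
4 [ 33 145  15  16  93] [ 39.33333333 151.93548387]
8 [323 161   6  40  94] [325.87234043 179.09574468]
9 [270 179  11  15 124] [275.   185.75]
11 [235 202  78  12 215] [273.44651163 208.94883721]
13 [109 210  73  37 352] [149.33238636 224.67045455]
15 [309 222  12  26 120] [314.41666667 234.66666667]
20 [405 248   7  29 128] [407.65625 261.34375]
23 [ 486  275   33   79 1317] [497.94153379 309.35611238]
235 312 [5 7 6 4 4 4 4 3 3 3 3 3 3 3 3 2 2 2 2 2 2 3 3 2 2 2 2 2 2 2 2 2 2 1 1 1 2
 2 2 2 3 3 3 2 2 2 2 2 2 2 2 2 2 3 3 3 2 2 2 2 2 2 2 2 2 3 3 3 3 3 3 4 4 3
 4 5 8 6]
[6.01110468e-02 1.93031851e+02]
[584.27089185 145.49453879 235.        ] [ 578.56726453 -135.35247693  175.        ] 280.90492627510656
yaw -1.1634407302695606
0.5 [326.6031282  158.85039548]
-0.5 [249.04225813 225.85736303]
0 [288.31191223 191.93122947]
```

View pics/crop.png

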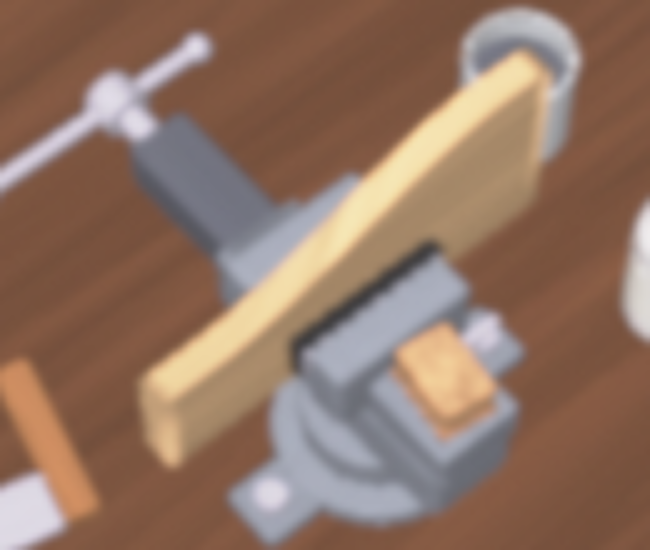

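The crop shows the tall-end top corners at (520,50) and (548,78). The low-end top corners are at (143,378) and (180,400). The curve between them is smooth. The first mask missed the bright top face, so I'm widening it.

```bash
python3 - <<'E'
from h import *
c=load('top'); hsv=cv2.cvtColor(c['img'],cv2.COLOR_RGB2HSV)
print(hsv[198:216,274].tolist())
m=cv2.inRange(hsv,(15,40,190),(40,255,255)); 
cols=np.arange(236,313); sel=[(u,np.where(m[198:216,u])[0]+198) for u in cols]
print([len(v) for u,v in sel])
U=np.array([u for u,v in sel]);M=np.array([np.median(v) for u,v in sel])
g=np.ones(len(U),bool)
p=np.polyfit(U,M,1); g=abs(np.polyval(p,U)-M)<1; p=np.polyfit(U[g],M[g],1); print(p)
P0=onz(c,234.8,np.polyval(p,234.8),235); P1=onz(c,312.7,np.polyval(p,312.7),175); print(P0,P1)
s=load('scene'); print(proj(s,P0),proj(s,P1))
# two-view check using scene top-end centres
for (u,v),P in(((220+534/5,150+64/5),P0),((220+161/5,150+389/5),P1)): print(onz(s,u-.4,v-.4,P[2]))
E
```

```text
[[108, 14, 241], [108, 14, 240], [107, 17, 234], [109, 25, 197], [115, 14, 111], [15, 90, 142], [22, 81, 246], [27, 31, 255], [29, 23, 255], [28, 25, 255], [27, 30, 255], [24, 57, 254], [18, 96, 232], [16, 95, 145], [13, 46, 77], [120, 7, 75], [109, 21, 134], [110, 22, 209]]
[7, 7, 4, 3, 4, 4, 4, 5, 5, 4, 4, 4, 3, 3, 2, 2, 2, 2, 2, 2, 2, 2, 2, 2, 3, 2, 2, 3, 3, 3, 4, 4, 4, 4, 3, 3, 3, 3, 3, 3, 3, 4, 4, 5, 6, 6, 4, 4, 4, 4, 4, 4, 4, 3, 3, 3, 3, 3, 2, 2, 2, 2, 2, 2, 4, 5, 5, 5, 5, 5, 5, 5, 5, 6, 8, 8, 6]
[5.12833188e-02 1.94715623e+02]
[585.61237205 144.47839078 235.        ] [ 582.50114094 -136.00231901  175.        ]
[326.66919419 159.33760775] [249.76461218 226.94798891]
[592.74489786 136.6878906  235.        ]
[ 587.25906832 -132.70783769  175.        ]
```

Emit:
{"op": "jog_arm", "data": {"moves": [{"dz":-0.2,"grip":0},{"dz":-0.4,"grip":0},{"dz":-0.56,"grip":0},{"dz":-0.56,"grip":0}], "force": 5}}

```text
invalid input at $.moves[0]: expected keys dx, dy, dz, rx, ry, rz, grip
```

```bash
python3 - <<'E'
from h import *
c=load('top'); hsv=cv2.cvtColor(c['img'],cv2.COLOR_RGB2HSV)
m=cv2.inRange(hsv,(10,18,140),(40,255,255)); 
U=np.arange(238,311); W=[np.where(m[200:215,u])[0]+200 for u in U]; print([len(v) for v in W])
M=np.array([(v.min()+v.max())/2 for v in W]); p=np.polyfit(U,M,1); g=abs(np.polyval(p,U)-M)<1.2; p=np.polyfit(U[g],M[g],1); print(p)
P0=onz(c,234.8,np.polyval(p,234.8),235); P1=onz(c,312.7,np.polyval(p,312.7),175); print(P0,P1)
d=(P0-P1)[:2]; print('yaw',np.degrees(np.arctan2(-d[0],d[1])))
s=load('scene'); print(proj(s,P0),proj(s,P1)); np.save('ends.npy',[P0,P1])
t=manip.observe(); T=rot(t['ee_rot']); e=d/np.linalg.norm(d); mid=((P0+P1)/2)[:2]
tg=np.array([*(mid+e*128),300]); print('target',tg,'shift',T.T@(tg-t['tcp_pos'])/250, 'rz', -(np.degrees(np.arctan2(e[1],e[0]))-np.degrees(np.arctan2(T[1,1],T[0,1])))/180)
E
```

```text
[15, 15, 15, 15, 15, 15, 15, 15, 15, 15, 15, 14, 13, 12, 12, 12, 12, 12, 12, 12, 12, 12, 8, 9, 9, 9, 9, 8, 8, 8, 8, 8, 8, 8, 8, 8, 9, 9, 9, 9, 8, 8, 8, 8, 8, 8, 8, 7, 7, 7, 9, 10, 10, 10, 10, 9, 9, 9, 9, 9, 9, 9, 9, 10, 15, 15, 15, 15, 15, 15, 15, 15, 15]
[5.18645681e-03 2.05898097e+02]
[584.34175018 144.43707671 235.        ] [ 594.39129193 -135.74536502  175.        ]
yaw 2.0541958079402916
[326.34618314 159.06892589] [252.59102707 229.78479015]
target [584.77838665 132.26359903 300.        ] shift [-2.09144808 -1.52518882 -0.465311  ] rz -0.10332549889827973
```

Emit:
{"op": "jog_arm", "data": {"moves": [{"dx":0,"dy":0,"dz":-0.2,"rx":0,"ry":0,"rz":0,"grip":0},{"dx":0,"dy":0,"dz":-0.4,"rx":0,"ry":0,"rz":0,"grip":0},{"dx":0,"dy":0,"dz":-0.52,"rx":0,"ry":0,"rz":0,"grip":0},{"dx":0,"dy":0,"dz":-0.52,"rx":0,"ry":0,"rz":0,"grip":0}], "force": 5}}

```text
time_s: 0.5
tcp_pos: [192.9, 649.3, 319.4]
ee_rot: [0.0, 0.144, 0.99, 0.004]
ft_force: [0.5, -0.2, 0.3]
grip_width: 59.5
gripper_force: 0.0
```

Emit:
{"op": "jog_arm", "data": {"moves": [{"dx":-0.16,"dy":-0.116,"dz":0,"rx":0,"ry":0,"rz":0,"grip":0},{"dx":-0.32,"dy":-0.233,"dz":-0.05,"rx":0,"ry":0,"rz":0,"grip":0},{"dx":-0.48,"dy":-0.35,"dz":-0.1,"rx":0,"ry":0,"rz":0,"grip":0},{"dx":-0.64,"dy":-0.466,"dz":-0.15,"rx":0,"ry":0,"rz":0,"grip":0},{"dx":-0.8,"dy":-0.583,"dz":-0.2,"rx":0,"ry":0,"rz":0,"grip":0},{"dx":-1,"dy":-0.73,"dz":-0.25,"rx":0,"ry":0,"rz":0,"grip":0},{"dx":-1,"dy":-0.73,"dz":-0.25,"rx":0,"ry":0,"rz":0,"grip":0},{"dx":-1,"dy":-0.73,"dz":-0.25,"rx":0,"ry":0,"rz":0,"grip":0}]}}

```text
time_s: 1.3
tcp_pos: [382.3, 397.8, 376.1]
ee_rot: [0.0, 0.147, 0.989, -0.0]
ft_force: [-0.7, 0.0, 0.2]
grip_width: 0.6
gripper_force: 0.0
```

Emit:
{"op": "jog_arm", "data": {"moves": [{"dx":-0.16,"dy":-0.116,"dz":0,"rx":0,"ry":0,"rz":-0.03,"grip":0},{"dx":-0.32,"dy":-0.233,"dz":0,"rx":0,"ry":0,"rz":-0.06,"grip":0},{"dx":-0.48,"dy":-0.35,"dz":0,"rx":0,"ry":0,"rz":-0.092,"grip":0},{"dx":-0.64,"dy":-0.466,"dz":0,"rx":0,"ry":0,"rz":-0.092,"grip":0},{"dx":-0.8,"dy":-0.583,"dz":0,"rx":0,"ry":0,"rz":-0.092,"grip":0},{"dx":-1,"dy":-0.8,"dz":0,"rx":0,"ry":0,"rz":-0.092,"grip":0},{"dx":-1,"dy":-0.8,"dz":0,"rx":0,"ry":0,"rz":-0.092,"grip":0},{"dx":-1,"dy":-0.8,"dz":0,"rx":0,"ry":0,"rz":-0.092,"grip":0}]}}

```text
time_s: 2.1
tcp_pos: [563.3, 135.2, 374.8]
ee_rot: [-0.001, 0.002, 1.0, -0.001]
ft_force: [-0.6, -0.0, 0.4]
grip_width: 0.3
gripper_force: 0.0
```

```bash
python3 - <<'E'
from h import *
s=manip.observe(); print(s['time_s'],s['tcp_pos'],s['ee_rot'],s['grip_width'],s['ft_force'])
c=manip.camera('wrist'); T=np.eye(4); T[:3,:3]=rot(s['ee_rot']); T[:3,3]=s['tcp_pos']; X=T@np.array(c['tool_from_camera'])
c['xyz']=X[:3,3]; q=R.from_matrix(X[:3,:3]).as_quat(); c['orientation']=q[[3,0,1,2]]
np.save('pics/w1.npy',c,allow_pickle=True); cv2.imwrite('pics/w1.png',c['img'][:,:,::-1]); print(c['xyz'],c['vfov'])
E
```

```text
2.1 [563.32449612 135.17055808 374.83870582] [-7.76912742e-04  2.37499612e-03  9.99996330e-01 -1.04642009e-03] 0.32574623086881127 [-0.56944763 -0.01627895  0.43568444]
[482.57821416 135.39981689 575.70593711] 61.34146539129062
```

View pics/w1.png

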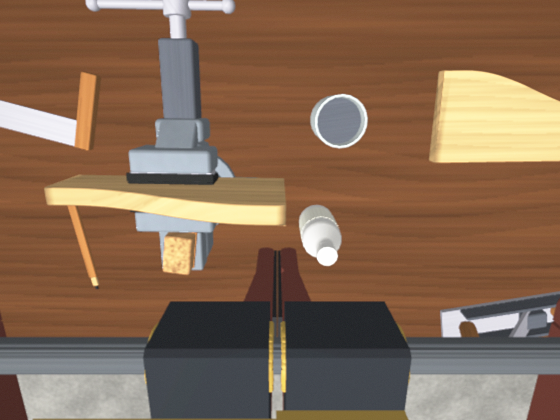

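The wrist view shows the clamped bracket from about (48,195) at the low end to (286,215) at the tall end. Its top face is the lower band, so I'm zooming in.

```bash
python3 - <<'E'
from h import *
c=load('w1'); cv2.imwrite('pics/w1c.png',cv2.resize(c['img'][165:235,40:300],None,fx=3,fy=6,interpolation=cv2.INTER_CUBIC)[:,:,::-1])
E
```

```text
(no output)
```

View pics/w1c.png

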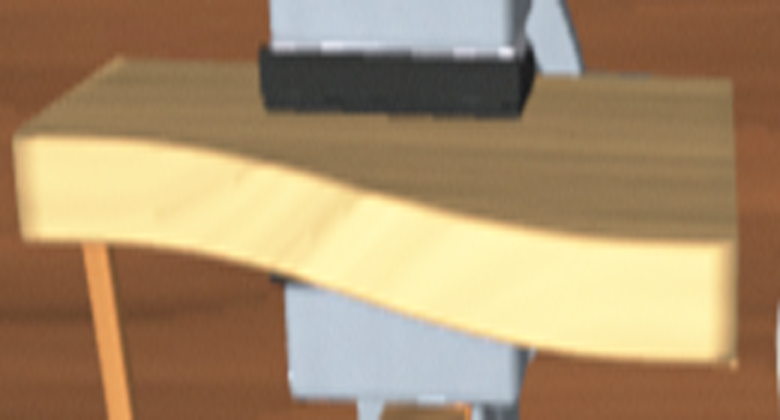

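The crop shows the bright top face clearly, with its tall-end centre at (735,301) and its low-end centre at (20,188). I'm casting those rays, then using the centre line to get the profile on the bracket's mid-plane.

```bash
python3 - <<'E'
from h import *
c=load('w1'); px=lambda u,v:(40+u/3-.4,165+v/6-.4)
P0=onz(c,*px(735,301),235);P1=onz(c,*px(18,188),175); print(P0,P1,np.linalg.norm((P0-P1)[:2]))
s=load('scene'); t=load('top'); print(proj(s,P0),'vs 326.4 162.4',proj(s,P1),'vs 251.8 227.4');print(proj(t,P0),proj(t,P1))
e=(P0-P1)[:2]; e/=np.linalg.norm(e); mid=((P0+P1)/2)[:2]; print('mid',mid,'e',e)
n=np.array([e[1],-e[0],0]); hsv=cv2.cvtColor(c['img'],cv2.COLOR_RGB2HSV)
m=cv2.inRange(hsv,(15,50,215),(40,255,255)); res=[]
for u in range(48,285,8):
    v=np.where(m[180:230,u])[0]+180
    if len(v)<10: continue
    o,d=ray(c,u,(v.min()+v.max())/2); p=o+d*(n@(np.array([*mid,0])-o))/(n@d)
    res.append((e@(p[:2]-mid),p[2],len(v)))
res=np.array(res); print(np.round(res,1).tolist())
E
```

```text
[590.96725954 141.85357762 235.        ] [ 585.93145085 -136.79557671  175.        ] 278.6946547329198
[327.30586577 161.01185148] vs 326.4 162.4 [250.33154677 227.94959897] vs 251.8 227.4
[235.5921007  205.26582657] [312.93600267 209.82547282]
mid [588.4493552    2.52900046] e [0.01806927 0.99983674]
[[-137.8, 172.9, 16.0], [-127.4, 174.6, 17.0], [-118.3, 174.1, 17.0], [-96.2, 197.1, 20.0], [-73.4, 223.2, 20.0], [-88.7, 177.1, 17.0], [-79.6, 176.6, 17.0], [-68.4, 180.6, 17.0], [-57.5, 184.4, 17.0], [-46.7, 188.2, 17.0], [-36.9, 189.8, 18.0], [-26.5, 193.5, 18.0], [-16.2, 197.1, 18.0], [-4.8, 204.6, 18.0], [5.0, 208.1, 18.0], [14.7, 211.4, 18.0], [24.7, 216.6, 19.0], [34.0, 219.8, 19.0], [43.1, 223.0, 19.0], [52.1, 226.1, 19.0], [60.6, 227.5, 20.0], [69.4, 230.6, 20.0], [77.7, 231.9, 19.0], [86.0, 233.2, 20.0], [94.3, 234.5, 19.0], [102.5, 235.8, 20.0], [110.5, 235.4, 20.0], [118.6, 235.1, 20.0], [126.6, 236.4, 19.0], [134.7, 234.3, 18.0]]
```

Profile fits z = 205 + 30·sin(πs/222), with flat ends. I'm moving above edge0 at (590.8, 130.5).

Emit:
{"op": "jog_arm", "data": {"moves": [{"dx":-0.11,"dy":-0.018,"dz":0.1,"rx":0,"ry":0,"rz":0,"grip":0},{"dx":-0.11,"dy":-0.018,"dz":0.25,"rx":0,"ry":0,"rz":0,"grip":0},{"dx":-0.11,"dy":-0.018,"dz":0.4,"rx":0,"ry":0,"rz":0,"grip":0},{"dx":-0.11,"dy":-0.018,"dz":0.5,"rx":0,"ry":0,"rz":0,"grip":0},{"dx":-0.11,"dy":-0.018,"dz":0.5,"rx":0,"ry":0,"rz":0,"grip":0},{"dx":-0.11,"dy":-0.018,"dz":0.5,"rx":0,"ry":0,"rz":0,"grip":0},{"dx":-0.11,"dy":-0.018,"dz":0.5,"rx":0,"ry":0,"rz":0,"grip":0}]}}

```text
time_s: 2.85
tcp_pos: [590.8, 135.1, 253.0]
ee_rot: [0.001, -0.001, 1.0, 0.001]
ft_force: [-0.2, 0.7, 0.4]
grip_width: 0.6
gripper_force: 0.0
```

Emit:
{"op": "jog_arm", "data": {"moves": [{"dx":0,"dy":-0.018,"dz":0.02,"rx":0,"ry":0,"rz":0,"grip":0},{"dx":0,"dy":-0.018,"dz":0.04,"rx":0,"ry":0,"rz":0,"grip":0},{"dx":0,"dy":-0.018,"dz":0.052,"rx":0,"ry":0,"rz":0,"grip":0},{"dx":0,"dy":-0.018,"dz":0.056,"rx":0,"ry":0,"rz":0,"grip":0},{"dx":0,"dy":-0.018,"dz":0.06,"rx":0,"ry":0,"rz":0,"grip":0},{"dx":0,"dy":-0.018,"dz":0.064,"rx":0,"ry":0,"rz":0,"grip":0},{"dx":0,"dy":-0.018,"dz":0.064,"rx":0,"ry":0,"rz":0,"grip":0},{"dx":0,"dy":-0.018,"dz":0.064,"rx":0,"ry":0,"rz":0,"grip":0}]}}

```text
time_s: 3.65
tcp_pos: [590.1, 129.1, 235.4]
ee_rot: [0.0, -0.0, 1.0, 0.0]
ft_force: [0.1, -0.2, 0.4]
grip_width: 0.6
gripper_force: 0.0
```

Emit:
{"op": "jog_arm", "data": {"moves": [{"dx":0,"dy":0,"dz":0.004,"rx":0,"ry":0,"rz":0,"grip":0},{"dx":0,"dy":0,"dz":0.008,"rx":0,"ry":0,"rz":0,"grip":0},{"dx":0,"dy":0,"dz":0.008,"rx":0,"ry":0,"rz":0,"grip":0},{"dx":0,"dy":0,"dz":0.008,"rx":0,"ry":0,"rz":0,"grip":0}]}}

```text
time_s: 4.05
tcp_pos: [590.1, 129.0, 233.3]
ee_rot: [-0.0, -0.0, 1.0, 0.0]
ft_force: [-0.8, -0.0, 0.6]
grip_width: 0.7
gripper_force: 0.0
```

Emit:
{"op": "jog_arm", "data": {"moves": [{"dx":0,"dy":0,"dz":0.004,"rx":0,"ry":0,"rz":0,"grip":0},{"dx":0,"dy":0,"dz":0.008,"rx":0,"ry":0,"rz":0,"grip":0},{"dx":0,"dy":0,"dz":0.008,"rx":0,"ry":0,"rz":0,"grip":0},{"dx":0,"dy":0,"dz":0.008,"rx":0,"ry":0,"rz":0,"grip":0}]}}

```text
time_s: 4.45
tcp_pos: [590.1, 129.0, 231.3]
ee_rot: [-0.0, -0.0, 1.0, 0.0]
ft_force: [0.7, 0.1, -0.1]
grip_width: 0.6
gripper_force: 0.0
```

Emit:
{"op": "jog_arm", "data": {"moves": [{"dx":0,"dy":0,"dz":0.004,"rx":0,"ry":0,"rz":0,"grip":0},{"dx":0,"dy":0,"dz":0.008,"rx":0,"ry":0,"rz":0,"grip":0},{"dx":0,"dy":0,"dz":0.008,"rx":0,"ry":0,"rz":0,"grip":0},{"dx":0,"dy":0,"dz":0.008,"rx":0,"ry":0,"rz":0,"grip":0}]}}

```text
time_s: 4.85
tcp_pos: [590.1, 129.0, 229.3]
ee_rot: [-0.0, -0.0, 1.0, -0.0]
ft_force: [0.6, -0.2, -0.4]
grip_width: 0.3
gripper_force: 0.0
```

```bash
python3 - <<'E'
from h import *
for i in range(4):
    s=manip.observe(); print(s['tcp_pos'],s['ft_force'],s['ft_torque']); c=manip.camera('wrist')
cv2.imwrite('pics/w2.png',c['img'][:,:,::-1])
E
```

```text
[590.06061741 129.02087016 229.28335792] [ 0.61077095 -0.17255912 -0.35818292] [0.03525687 0.00568034 0.02175701]
[590.07307812 128.99978733 229.32929632] [ 0.72944863 -0.61660022  0.04242393] [-0.03914903 -0.02458416 -0.01346678]
[590.09807956 129.0227773  229.36159343] [-0.8861811   0.05452905 -0.16777688] [ 0.05575837  0.0084934  -0.01805361]
[590.13842801 129.01428442 229.40144436] [0.59225131 0.85812797 0.20914042] [ 0.05415539  0.02056543 -0.00829902]
```

View pics/w2.png

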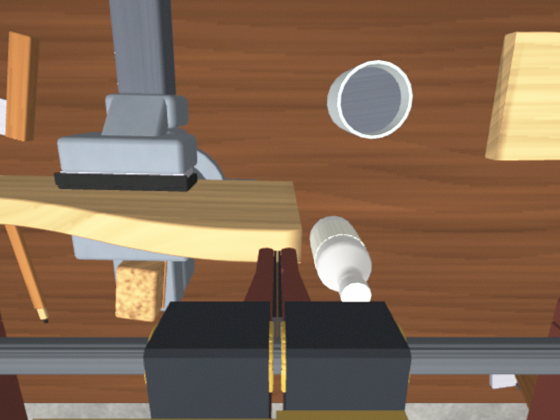

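The fingertip at (277,249) lies over the middle of the top face near the tall end, which spans rows 232–262 and ends at column 299. No contact yet, so I'm triangulating the end's height from the two wrist views.

```bash
python3 - <<'E'
from h import *
s=manip.observe(); c=manip.camera('wrist'); T=np.eye(4); T[:3,:3]=rot(s['ee_rot']); T[:3,3]=s['tcp_pos']; X=T@np.array(c['tool_from_camera'])
c['xyz']=X[:3,3]; q=R.from_matrix(X[:3,:3]).as_quat(); c['orientation']=q[[3,0,1,2]]
np.save('pics/w2.npy',c,allow_pickle=True)
print('tcp proj',proj(c,s['tcp_pos']),c['cx'],c['cy'],X[:3,2])
w=load('w1')
def edges(c,u,r):
    h=cv2.cvtColor(c['img'],cv2.COLOR_RGB2HSV); v=np.where(cv2.inRange(h,(15,50,215),(40,255,255))[r[0]:r[1],u])[0]+r[0]; return v.min(),v.max()
def rowend(c,v,a,b):
    g=c['img'][v,a:b].astype(int).sum(1); return a+np.argmin(np.diff(g))+.5
v1=edges(w,278,(190,235)); v2=edges(c,292,(215,280)); print(v1,v2)
e1=rowend(w,216,275,300); e2=rowend(c,247,290,312); print('ends',e1,e2)
a,d=ray(w,e1-.5,np.mean(v1)); b,g=ray(c,e2-.5,np.mean(v2))
k=np.linalg.lstsq(np.c_[d,-g],b-a,rcond=None)[0]; print(a+k[0]*d,b+k[1]*g)
for cc,u,v in((w,278,v1),(c,292,v2)):
    for z in (235,230,225): print(z,np.linalg.norm(onz(cc,u,v[1]+.5,z)-onz(cc,u,v[0]-.5,z)),onz(cc,u,np.mean(v),z))
print(s['ft_force'])
E
```

```text
tcp proj [277.91308561 241.15294609] 276.8697263816059 209.78405871085937 [ 2.91159966e-01 -2.37814865e-04 -9.56674353e-01]
(np.int64(206), np.int64(224)) (np.int64(231), np.int64(246))
ends 284.5 300.5
[603.32620918 141.90041665 197.00758961] [601.36792882 144.738491   196.43190914]
235 20.13646977662733 [591.19084591 135.18985894 235.        ]
230 20.431980766947945 [592.78478103 135.18677772 230.        ]
225 20.727491757268673 [594.37871615 135.1836965  225.        ]
235 10.12873246621343 [586.1313803  137.32141438 235.        ]
230 10.388268950827166 [588.10719894 137.54940137 230.        ]
225 10.64780543544079 [590.08301758 137.77738836 225.        ]
[-0.27911251  0.55299684 -1.57579509]
```

Emit:
{"op": "jog_arm", "data": {"moves": [{"dx":0,"dy":0,"dz":0.004,"rx":0,"ry":0,"rz":0,"grip":0},{"dx":0,"dy":0,"dz":0.008,"rx":0,"ry":0,"rz":0,"grip":0},{"dx":0,"dy":0,"dz":0.008,"rx":0,"ry":0,"rz":0,"grip":0},{"dx":0,"dy":0,"dz":0.008,"rx":0,"ry":0,"rz":0,"grip":0}]}}

```text
time_s: 5.5
tcp_pos: [590.1, 129.0, 227.3]
ee_rot: [-0.0, -0.0, 1.0, -0.0]
ft_force: [-0.6, -0.5, 0.2]
grip_width: 0.1
gripper_force: 0.0
```

```bash
python3 - <<'E'
from h import *
for i in range(3):
    s=manip.observe(); print(s['tcp_pos'],s['ft_force'],s['ft_torque']); c=manip.camera('scene')
cv2.imwrite('pics/s3.png',cv2.resize(c['img'][110:220,260:370],None,fx=5,fy=5,interpolation=cv2.INTER_CUBIC)[:,:,::-1])
print(proj(c,s['tcp_pos']))
E
```

```text
[590.06197456 128.99453555 227.27455232] [-0.61863566 -0.50258444  0.15942789] [ 0.05572978 -0.00201018 -0.01067891]
[590.07546214 129.0032152  227.32345059] [0.4976951  0.23142366 0.31367904] [ 0.06064695 -0.03305993  0.00811426]
[590.08929188 129.01682158 227.34647636] [-0.27427849  0.04466376  0.56843378] [ 0.00787897  0.03623088 -0.02177896]
[323.58083531 164.89710897]
```

View pics/s3.png

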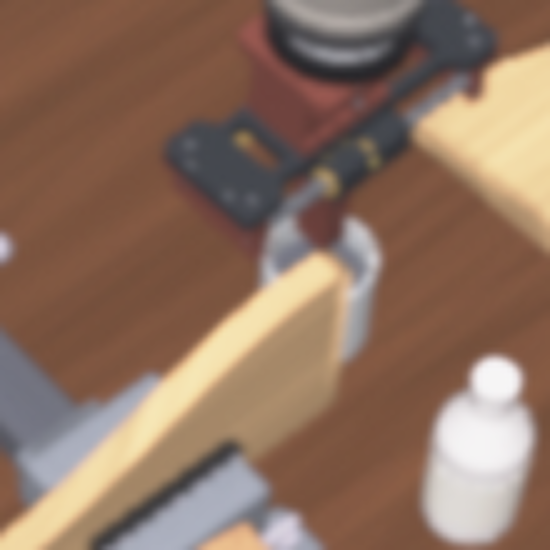

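The scene crop shows the finger vanishing at about (319,248), by the top face's far edge. The modelled TCP would project to (318,274), so the tip is either hidden behind the bracket or shorter than I assumed. I'm comparing the tip in the two wrist views.

```bash
python3 - <<'E'
from h import *
a=load('w1');b=load('w2')
I=np.hstack([cv2.resize(x['img'][215:305,245:311],None,fx=6,fy=6,interpolation=cv2.INTER_CUBIC) for x in(a,b)])
I=np.clip(I.astype(float)*1.3,0,255).astype('uint8')
cv2.imwrite('pics/tip.png',I[:,:,::-1])
c=b; t=np.array([590.1,129,229.35])
for d in((0,0,0),(-10,0,0),(0,0,10),(-10,0,10),(0,0,20)): print(d,proj(c,t+d))
E
```

```text
(0, 0, 0) [277.87872152 241.14943958]
(-10, 0, 0) [277.90199541 225.65816965]
(0, 0, 10) [277.91830741 247.60697308]
(-10, 0, 10) [277.94324418 231.47892783]
(0, 0, 20) [277.96174676 254.69310969]
```

View pics/tip.png

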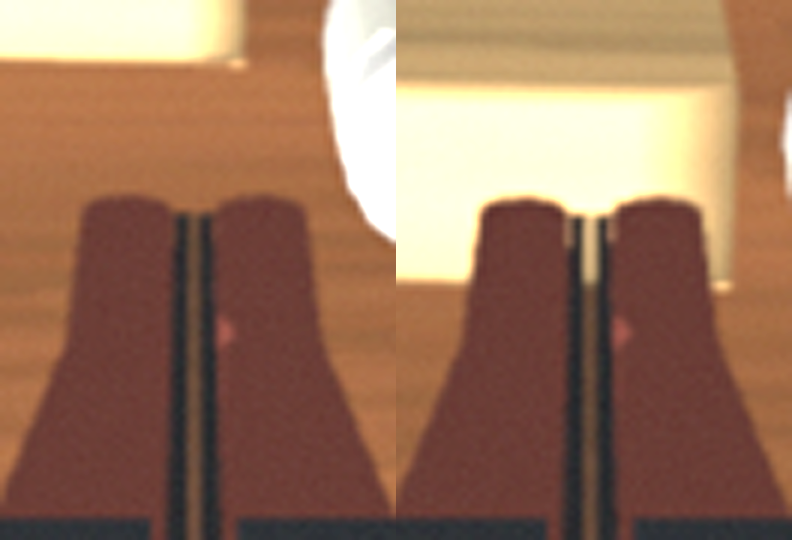

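Emit:
{"op": "jog_arm", "data": {"moves": [{"dx":0,"dy":0,"dz":-0.15,"rx":0,"ry":0,"rz":0,"grip":0},{"dx":0,"dy":0,"dz":-0.25,"rx":0,"ry":0,"rz":0,"grip":0},{"dx":0,"dy":0,"dz":-0.25,"rx":0,"ry":0,"rz":0,"grip":0},{"dx":0,"dy":0,"dz":-0.25,"rx":0,"ry":0,"rz":0,"grip":0}]}}

```text
time_s: 6.05
tcp_pos: [590.2, 129.1, 290.0]
ee_rot: [0.0, -0.0, 1.0, 0.0]
ft_force: [0.2, 0.3, 0.6]
grip_width: 0.6
gripper_force: 0.0
```

```bash
python3 - <<'E'
from h import *
s=manip.observe(); c=snap('scene','s4'); print(s['tcp_pos'])
t=np.array(s['tcp_pos']); 
for d in((0,0,0),(0,0,12),(-20,0,0)): print(d,proj(c,t+d),'crop',(proj(c,t+d)-[285,110])*8)
P=[590,142,235]; print('tall end pred crop',(proj(c,P)-[285,110])*8)
cv2.imwrite('pics/s4c.png',cv2.resize(c['img'][110:180,285:365],None,fx=8,fy=8,interpolation=cv2.INTER_CUBIC)[:,:,::-1])
E
```

```text
[590.22045393 129.07510245 289.9898525 ]
(0, 0, 0) [325.00814336 151.41453922] crop [320.06514684 331.3163138 ]
(0, 0, 12) [325.28523137 148.7038917 ] crop [322.28185097 309.63113362]
(-20, 0, 0) [319.93173866 146.95435908] crop [279.45390932 295.63487262]
tall end pred crop [336.84409923 406.17707772]
```

View pics/s4c.png

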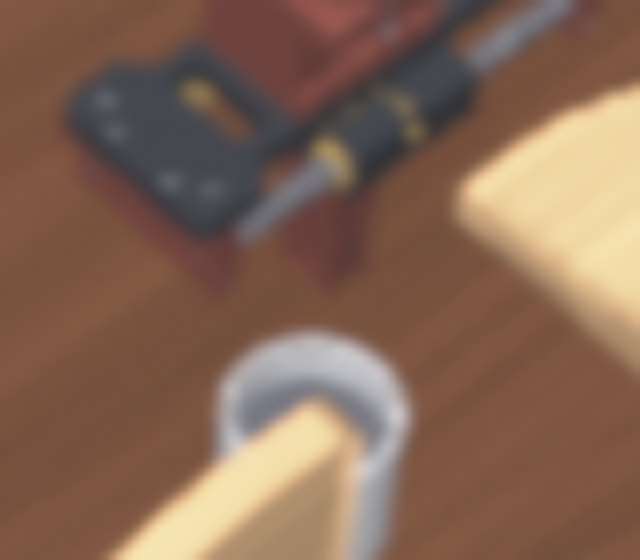

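In free air the visible tip sits about 5 px above the projected TCP, which means the fingertips end well short of the reported TCP. That explains why I felt nothing: the hand was still hovering. I'll go back down with x +5 mm and let force decide.

Emit:
{"op": "jog_arm", "data": {"moves": [{"dx":-0.02,"dy":0,"dz":0.15,"rx":0,"ry":0,"rz":0,"grip":0},{"dx":-0.02,"dy":0,"dz":0.22,"rx":0,"ry":0,"rz":0,"grip":0},{"dx":-0.02,"dy":0,"dz":0.24,"rx":0,"ry":0,"rz":0,"grip":0},{"dx":-0.02,"dy":0,"dz":0.25,"rx":0,"ry":0,"rz":0,"grip":0},{"dx":-0.02,"dy":0,"dz":0.252,"rx":0,"ry":0,"rz":0,"grip":0},{"dx":-0.02,"dy":0,"dz":0.252,"rx":0,"ry":0,"rz":0,"grip":0},{"dx":-0.02,"dy":0,"dz":0.252,"rx":0,"ry":0,"rz":0,"grip":0}]}}

```text
time_s: 6.8
tcp_pos: [595.6, 129.1, 227.7]
ee_rot: [0.001, -0.0, 1.0, 0.0]
ft_force: [-1.2, -0.5, 0.8]
grip_width: 0.3
gripper_force: 0.0
```

Emit:
{"op": "jog_arm", "data": {"moves": [{"dx":0,"dy":0,"dz":0.004,"rx":0,"ry":0,"rz":0,"grip":0},{"dx":0,"dy":0,"dz":0.008,"rx":0,"ry":0,"rz":0,"grip":0},{"dx":0,"dy":0,"dz":0.008,"rx":0,"ry":0,"rz":0,"grip":0},{"dx":0,"dy":0,"dz":0.008,"rx":0,"ry":0,"rz":0,"grip":0}]}}

```text
time_s: 7.2
tcp_pos: [595.1, 129.0, 224.8]
ee_rot: [-0.0, -0.0, 1.0, 0.0]
ft_force: [-0.2, -0.4, -0.7]
grip_width: 1.0
gripper_force: 0.0
```

Emit:
{"op": "jog_arm", "data": {"moves": [{"dx":0,"dy":0,"dz":0.004,"rx":0,"ry":0,"rz":0,"grip":0},{"dx":0,"dy":0,"dz":0.008,"rx":0,"ry":0,"rz":0,"grip":0},{"dx":0,"dy":0,"dz":0.008,"rx":0,"ry":0,"rz":0,"grip":0},{"dx":0,"dy":0,"dz":0.008,"rx":0,"ry":0,"rz":0,"grip":0}]}}

```text
time_s: 7.6
tcp_pos: [595.1, 129.0, 222.8]
ee_rot: [-0.0, -0.0, 1.0, -0.0]
ft_force: [-0.5, -0.0, -0.4]
grip_width: 0.7
gripper_force: 0.0
```

Emit:
{"op": "jog_arm", "data": {"moves": [{"dx":0,"dy":0,"dz":0.004,"rx":0,"ry":0,"rz":0,"grip":0},{"dx":0,"dy":0,"dz":0.008,"rx":0,"ry":0,"rz":0,"grip":0},{"dx":0,"dy":0,"dz":0.008,"rx":0,"ry":0,"rz":0,"grip":0},{"dx":0,"dy":0,"dz":0.008,"rx":0,"ry":0,"rz":0,"grip":0}]}}

```text
time_s: 8.0
tcp_pos: [595.1, 129.0, 220.8]
ee_rot: [-0.0, -0.0, 1.0, -0.0]
ft_force: [0.5, 0.6, -0.2]
grip_width: 0.3
gripper_force: 0.0
```

Emit:
{"op": "jog_arm", "data": {"moves": [{"dx":0,"dy":0,"dz":0.004,"rx":0,"ry":0,"rz":0,"grip":0},{"dx":0,"dy":0,"dz":0.008,"rx":0,"ry":0,"rz":0,"grip":0},{"dx":0,"dy":0,"dz":0.008,"rx":0,"ry":0,"rz":0,"grip":0},{"dx":0,"dy":0,"dz":0.008,"rx":0,"ry":0,"rz":0,"grip":0}]}}

```text
time_s: 8.4
tcp_pos: [595.0, 129.0, 218.8]
ee_rot: [-0.0, -0.0, 1.0, 0.0]
ft_force: [-0.6, -0.2, 0.7]
grip_width: 0.5
gripper_force: 0.0
```

```bash
python3 - <<'E'
from h import *
from scipy.optimize import least_squares
def wr():
    s=manip.observe(); c=manip.camera('wrist'); T=np.eye(4); T[:3,:3]=rot(s['ee_rot']); T[:3,3]=s['tcp_pos']; X=T@np.array(c['tool_from_camera'])
    c['xyz']=X[:3,3]; c['orientation']=R.from_matrix(X[:3,:3]).as_quat()[[3,0,1,2]]; return s,c
s,c=wr(); np.save('pics/w5.npy',c,allow_pickle=True); print(s['tcp_pos'],s['ft_force'])
sc=snap('scene','s5')
I=[cv2.resize(c['img'][200:280,240:320],None,fx=5,fy=5,interpolation=cv2.INTER_CUBIC),cv2.resize(sc['img'][130:180,300:350],None,fx=8,fy=8,interpolation=cv2.INTER_CUBIC)]
cv2.imwrite('pics/both5.png',np.hstack(I)[:,:,::-1])
# scale-based height: finished bracket / tin rows at known heights in w1: bracket length in w1 vs 280
w=load('w1')
for z in(235,225,215,205):
    P0=onz(w,284.4,214.8,z);P1=onz(w,45.6,196,z-60); print(z,np.linalg.norm((P0-P1)[:2]),P0,proj(sc,P0),proj(load('top'),P0))
E
```

```text
[595.02825251 129.02241008 218.79891151] [-0.58888356 -0.24527035  0.67006239]
235 278.50764996300495 [591.00185371 141.65174572 235.        ] [327.26193352 161.05837796] [235.64953587 205.25759284]
225 285.4944808443502 [594.18417687 141.83524498 225.        ] [327.85637732 163.80435921] [235.88163328 204.56472793]
215 292.4820672408105 [597.36650003 142.01874425 215.        ] [328.44453766 166.52131452] [236.11078027 203.88067071]
205 299.4703562667507 [600.5488232  142.20224351 205.        ] [329.02651363 169.20970169] [236.33703275 203.20525428]
```

View pics/both5.png

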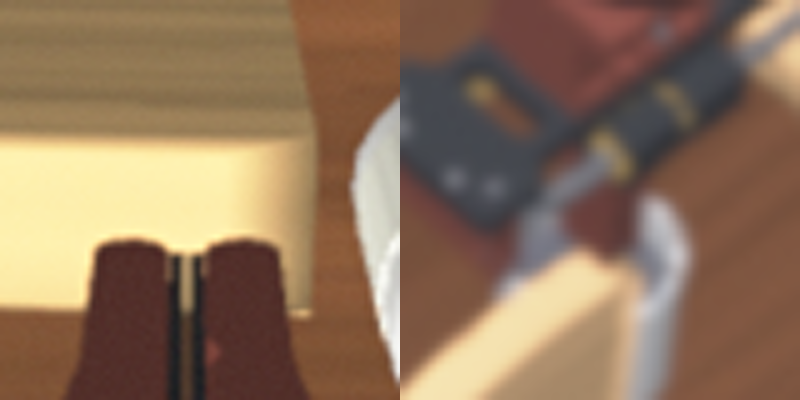

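The left panel shows the tips at about (190,245), over the top face (rows 135–310). The right panel shows the finger ending at about (600,253), by the top face's far edge. I'll check numerically whether the bracket hides the tip.

```bash
python3 - <<'E'
from h import *
a=load('s4');b=load('s5')
ta=np.array([590.2,129.1,290]);tb=np.array([595.03,129.02,218.8])
pa=proj(a,ta);pb=proj(b,tb); print(pa,pb,a['cx'],a['cy'])
# scaled/warped: b patch shifted on to a
sh=pb-pa
for n,c,o in(('free',a,np.zeros(2)),('low',b,sh)):
    M=np.float32([[1,0,-o[0]],[0,1,-o[1]]]); w=cv2.warpAffine(c['img'],M,(560,420),flags=cv2.INTER_CUBIC)
    print(n); 
    for v in range(138,154): print(v,[' '.join('%3d'%x for x in w[v,u]) for u in range(321,332,1)])
E
```

```text
[325.00988535 151.40274505] [324.6074564  167.73967592] 281.83390038156836 212.63297367201625
free
138 ['104  65  61', '104  64  60', '104  63  59', '103  62  58', '103  63  59', ' 99  60  56', ' 94  59  55', ' 91  58  55', ' 95  61  57', '102  65  58', '108  72  59']
139 ['107  65  60', '105  64  60', '105  63  59', '104  62  58', '103  63  59', ' 99  61  57', ' 94  59  56', ' 91  59  56', ' 93  60  56', '101  65  57', '109  72  59']
140 ['108  66  60', '107  64  60', '106  64  60', '104  63  59', '103  63  58', '100  61  57', ' 95  60  57', ' 90  59  56', ' 93  60  56', '102  66  58', '111  74  60']
141 ['110  67  60', '109  66  61', '108  65  61', '105  63  59', '103  63  58', ' 99  61  57', ' 94  59  56', ' 90  59  55', ' 93  60  56', '102  67  57', '112  75  59']
142 ['115  73  62', '113  69  62', '110  67  61', '108  66  61', '103  63  58', ' 99  61  57', ' 92  58  55', ' 91  59  55', ' 95  61  56', '103  67  57', '112  74  59']
143 ['116  76  62', '117  74  63', '114  70  63', '110  67  61', '105  64  59', ' 99  62  57', ' 93  60  55', ' 94  62  56', ' 99  65  57', '106  70  5
[... 3742 characters left out ...]
142', '160 148 146']
150 ['244 223 172', '243 222 170', '242 219 167', '239 212 161', '232 199 150', '217 181 137', '206 169 128', '210 172 133', '215 179 145', '199 174 155', '177 168 167']
151 ['243 221 169', '241 217 164', '236 208 156', '226 192 144', '210 172 131', '194 158 120', '193 158 120', '208 172 135', '217 186 156', '208 190 177', '195 190 191']
152 ['239 213 161', '233 201 151', '220 184 138', '202 166 125', '185 151 115', '179 147 112', '191 157 119', '211 176 138', '219 193 165', '214 200 190', '200 196 197']
153 ['229 195 146', '213 175 133', '195 158 121', '181 148 113', '175 144 110', '177 145 111', '191 157 119', '211 175 138', '217 189 162', '205 191 181', '185 182 183']
```

The finger shape is unoccluded, so the tips really are above the bracket while the reported TCP is 16 mm below its top. Before going lower I'll back up and check whether the finger opening affects tip length.

Emit:
{"op": "jog_arm", "data": {"moves": [{"dx":0,"dy":0,"dz":-0.2,"rx":0,"ry":0,"rz":0,"grip":30},{"dx":0,"dy":0,"dz":-0.24,"rx":0,"ry":0,"rz":0,"grip":30},{"dx":0,"dy":0,"dz":-0.24,"rx":0,"ry":0,"rz":0,"grip":30},{"dx":0,"dy":0,"dz":-0.24,"rx":0,"ry":0,"rz":0,"grip":30}]}}

```text
time_s: 8.9
tcp_pos: [594.7, 129.0, 278.1]
ee_rot: [-0.0, -0.0, 1.0, 0.0]
ft_force: [0.0, -0.3, -0.7]
grip_width: 28.1
gripper_force: 0.0
```

```bash
python3 - <<'E'
from h import *
s=manip.observe(); c=manip.camera('wrist'); print(s['tcp_pos'],s['grip_width'],s['time_s'])
print(np.round(c['tool_from_camera'],3).tolist())
np.save('pics/w6.npy',c,allow_pickle=True)
for f in('w1','w5','w6'):
    im=load(f)['img'].astype(int)
    m=((im[...,0]<125)&(im[...,0]>55)&(im[...,1]<70)&(im[...,2]<70)&(im[...,0]-im[...,1]>25)&(abs(im[...,1]-im[...,2])<14)).astype('uint8')
    m[:150]=0; m[302:]=0
    n,l,st,ce=cv2.connectedComponentsWithStats(m)
    print(f,[(st[i].tolist()) for i in range(1,n) if st[i,4]>150])
E
```

```text
[594.68925799 129.00867522 278.12733611] 28.060327110484106 8.9
[[0.0, -0.957, -0.291, 81.061], [1.0, 0.001, -0.0, -0.57], [0.0, -0.291, 0.957, -200.743], [0.0, 0.0, 0.0, 1.0]]
w1 [[244, 248, 30, 54, 1029], [280, 248, 30, 54, 1038]]
w5 [[244, 249, 30, 53, 1000], [281, 249, 30, 53, 1024]]
w6 [[207, 248, 39, 54, 1064], [309, 249, 39, 53, 1065]]
```

```bash
python3 - <<'E'
from h import *
w=load('w1');o=load('w6'); f=210/np.tan(np.radians(w['vfov'])/2)
def edges(im,rows):
    im=im.astype(int); out=[]
    for v in rows:
        r=((im[v,:,0]<130)&(im[v,:,0]>55)&(im[v,:,1]<70)&(im[v,:,2]<70)&(im[v,:,0]-im[v,:,1]>25)&(abs(im[v,:,1]-im[v,:,2])<14))
        u=np.where(r[200:355])[0]+200; L=u[u<278];Rr=u[u>278]; out.append((v,L.min(),L.max(),Rr.min(),Rr.max()))
    return np.array(out)
rows=range(252,300,8); a=edges(w['img'],rows);b=edges(o['img'],rows)
for x,y in zip(a,b):
    D=(y-x)[1:]; sp=(-D[0]-D[1]+D[2]+D[3])/2; depth=f*27.6/sp
    # ray at row v to that depth -> tool coords
    T=np.array(o['tool_from_camera']); p=T@np.array([0,(x[0]-o['cy'])/f*depth,depth,1]); print(x[0],D,sp,depth,p[:3])
E
```

```text
252 [-29 -28  28  28] 56.5 172.9724759507017 [ 10.97196949  -0.61970465 -41.26812414]
260 [-31 -29  30  30] 60.0 162.88241485357742 [ 11.53988648  -0.61492385 -51.64224918]
268 [-32 -31  31  32] 63.0 155.12610938435944 [ 11.49745788  -0.61099493 -59.76268583]
276 [-33 -33  33  33] 66.0 148.0749225941613 [ 11.45888642  -0.60742317 -67.14490097]
284 [-35 -35  34  34] 69.0 141.63688248137169 [ 11.423669    -0.60416201 -73.88518437]
292 [-36 -35  35  36] 71.0 137.64711114386824 [ 10.4101311   -0.60161534 -78.36406505]
```

Depth from the finger spread puts the real tip about 35 mm short of the reported TCP. Opening the fingers doesn't change that. So the true contact height is around a reported TCP z of 198–208. I'm closing and descending by feel.

Emit:
{"op": "jog_arm", "data": {"moves": [{"dx":0.008,"dy":0,"dz":0,"rx":0,"ry":0,"rz":0,"grip":0},{"dx":0.008,"dy":0,"dz":0.06,"rx":0,"ry":0,"rz":0,"grip":0},{"dx":0.008,"dy":0,"dz":0.12,"rx":0,"ry":0,"rz":0,"grip":0},{"dx":0.008,"dy":0,"dz":0.18,"rx":0,"ry":0,"rz":0,"grip":0},{"dx":0.008,"dy":0,"dz":0.22,"rx":0,"ry":0,"rz":0,"grip":0},{"dx":0.008,"dy":0,"dz":0.24,"rx":0,"ry":0,"rz":0,"grip":0},{"dx":0.008,"dy":0,"dz":0.244,"rx":0,"ry":0,"rz":0,"grip":0},{"dx":0.008,"dy":0,"dz":0.248,"rx":0,"ry":0,"rz":0,"grip":0},{"dx":0.008,"dy":0,"dz":0.248,"rx":0,"ry":0,"rz":0,"grip":0}]}}

```text
time_s: 9.85
tcp_pos: [593.4, 129.1, 217.3]
ee_rot: [0.0, -0.0, 1.0, 0.0]
ft_force: [-0.3, 0.9, -0.3]
grip_width: 0.6
gripper_force: 0.0
```

Emit:
{"op": "jog_arm", "data": {"moves": [{"dx":0,"dy":0,"dz":0.004,"rx":0,"ry":0,"rz":0,"grip":0},{"dx":0,"dy":0,"dz":0.008,"rx":0,"ry":0,"rz":0,"grip":0},{"dx":0,"dy":0,"dz":0.012,"rx":0,"ry":0,"rz":0,"grip":0},{"dx":0,"dy":0,"dz":0.012,"rx":0,"ry":0,"rz":0,"grip":0}]}}

```text
time_s: 10.25
tcp_pos: [593.0, 129.0, 213.7]
ee_rot: [-0.0, -0.0, 1.0, -0.0]
ft_force: [0.5, 0.1, -0.0]
grip_width: 0.1
gripper_force: 0.0
```

Emit:
{"op": "jog_arm", "data": {"moves": [{"dx":0,"dy":0,"dz":0.004,"rx":0,"ry":0,"rz":0,"grip":0},{"dx":0,"dy":0,"dz":0.008,"rx":0,"ry":0,"rz":0,"grip":0},{"dx":0,"dy":0,"dz":0.012,"rx":0,"ry":0,"rz":0,"grip":0},{"dx":0,"dy":0,"dz":0.012,"rx":0,"ry":0,"rz":0,"grip":0}]}}

```text
time_s: 10.65
tcp_pos: [592.9, 128.9, 210.6]
ee_rot: [-0.0, -0.0, 1.0, -0.0]
ft_force: [0.5, 0.0, 1.1]
grip_width: 0.5
gripper_force: 0.0
```

Emit:
{"op": "jog_arm", "data": {"moves": [{"dx":0,"dy":0,"dz":0.004,"rx":0,"ry":0,"rz":0,"grip":0},{"dx":0,"dy":0,"dz":0.008,"rx":0,"ry":0,"rz":0,"grip":0},{"dx":0,"dy":0,"dz":0.008,"rx":0,"ry":0,"rz":0,"grip":0},{"dx":0,"dy":0,"dz":0.008,"rx":0,"ry":0,"rz":0,"grip":0}]}}

```text
time_s: 11.05
tcp_pos: [593.1, 129.0, 208.8]
ee_rot: [-0.0, -0.0, 1.0, -0.0]
ft_force: [0.3, 0.3, -0.1]
grip_width: 0.7
gripper_force: 0.0
```

Emit:
{"op": "jog_arm", "data": {"moves": [{"dx":0,"dy":0,"dz":0.004,"rx":0,"ry":0,"rz":0,"grip":0},{"dx":0,"dy":0,"dz":0.008,"rx":0,"ry":0,"rz":0,"grip":0},{"dx":0,"dy":0,"dz":0.012,"rx":0,"ry":0,"rz":0,"grip":0},{"dx":0,"dy":0,"dz":0.012,"rx":0,"ry":0,"rz":0,"grip":0}]}}

```text
time_s: 11.45
tcp_pos: [593.0, 129.0, 205.6]
ee_rot: [-0.0, -0.0, 1.0, -0.0]
ft_force: [0.4, 0.2, -0.5]
grip_width: 0.2
gripper_force: 0.0
```

Emit:
{"op": "jog_arm", "data": {"moves": [{"dx":0,"dy":0,"dz":0.004,"rx":0,"ry":0,"rz":0,"grip":0},{"dx":0,"dy":0,"dz":0.008,"rx":0,"ry":0,"rz":0,"grip":0},{"dx":0,"dy":0,"dz":0.008,"rx":0,"ry":0,"rz":0,"grip":0},{"dx":0,"dy":0,"dz":0.008,"rx":0,"ry":0,"rz":0,"grip":0}]}}

```text
time_s: 11.85
tcp_pos: [593.1, 129.0, 203.8]
ee_rot: [-0.0, -0.0, 1.0, 0.0]
ft_force: [0.5, 0.2, -0.6]
grip_width: 0.4
gripper_force: 0.0
```

Emit:
{"op": "jog_arm", "data": {"moves": [{"dx":0,"dy":0,"dz":0.004,"rx":0,"ry":0,"rz":0,"grip":0},{"dx":0,"dy":0,"dz":0.008,"rx":0,"ry":0,"rz":0,"grip":0},{"dx":0,"dy":0,"dz":0.008,"rx":0,"ry":0,"rz":0,"grip":0},{"dx":0,"dy":0,"dz":0.008,"rx":0,"ry":0,"rz":0,"grip":0}]}}

```text
time_s: 12.25
tcp_pos: [593.1, 129.0, 201.8]
ee_rot: [-0.0, -0.0, 1.0, 0.0]
ft_force: [-0.5, 0.4, -0.9]
grip_width: 0.2
gripper_force: 0.0
```

Emit:
{"op": "jog_arm", "data": {"moves": [{"dx":0,"dy":0,"dz":0.004,"rx":0,"ry":0,"rz":0,"grip":0},{"dx":0,"dy":0,"dz":0.008,"rx":0,"ry":0,"rz":0,"grip":0},{"dx":0,"dy":0,"dz":0.008,"rx":0,"ry":0,"rz":0,"grip":0},{"dx":0,"dy":0,"dz":0.008,"rx":0,"ry":0,"rz":0,"grip":0}]}}

```text
time_s: 12.65
tcp_pos: [593.0, 129.0, 199.8]
ee_rot: [-0.0, -0.0, 1.0, -0.0]
ft_force: [0.4, 0.3, -0.0]
grip_width: 0.9
gripper_force: 0.0
```

```bash
python3 - <<'E'
from h import *
s=manip.observe(); c=manip.camera('wrist'); print(s['tcp_pos'],s['ft_force'])
T=np.eye(4); T[:3,:3]=rot(s['ee_rot']); T[:3,3]=s['tcp_pos']; X=T@np.array(c['tool_from_camera'])
c['xyz']=X[:3,3]; c['orientation']=R.from_matrix(X[:3,:3]).as_quat()[[3,0,1,2]]; np.save('pics/w7.npy',c,allow_pickle=True)
im=c['img']; 
for u in (225,235,265,292): print(u,[(v,*im[v,u].tolist()) for v in range(214,290,3)])
print('pred face edges x 580/602 z235', proj(c,[580,130,235]),proj(c,[602,130,235]))
E
```

```text
[593.039537   128.96900888 199.78066604] [ 0.43953386  0.33866769 -0.00973689]
225 [(214, 149, 125, 86), (217, 142, 118, 82), (220, 147, 121, 85), (223, 144, 119, 82), (226, 144, 119, 83), (229, 146, 120, 83), (232, 133, 111, 78), (235, 151, 125, 86), (238, 158, 130, 89), (241, 155, 128, 88), (244, 236, 203, 137), (247, 254, 243, 179), (250, 254, 242, 179), (253, 254, 241, 178), (256, 254, 240, 174), (259, 254, 240, 175), (262, 254, 242, 178), (265, 254, 242, 176), (268, 254, 241, 175), (271, 253, 237, 170), (274, 252, 235, 167), (277, 252, 232, 164), (280, 161, 121, 82), (283, 126, 83, 53), (286, 127, 83, 53), (289, 123, 80, 49)]
235 [(214, 152, 126, 88), (217, 142, 116, 82), (220, 138, 114, 78), (223, 144, 119, 83), (226, 149, 123, 85), (229, 145, 120, 82), (232, 135, 111, 79), (235, 149, 124, 87), (238, 157, 130, 91), (241, 153, 128, 90), (244, 229, 192, 131), (247, 254, 241, 177), (250, 254, 243, 177), (253, 254, 241, 175), (256, 254, 240, 174), (259, 253, 240, 174), (262, 254, 240, 174), (265, 254, 242, 177), (268, 254, 241, 173), (271, 253, 239, 171), (274, 252, 235, 168), (277
[... 535 characters left out ...]
83, 47, 42), (280, 84, 49, 43), (283, 83, 47, 43), (286, 83, 48, 41), (289, 83, 49, 42)]
292 [(214, 148, 122, 83), (217, 145, 121, 82), (220, 137, 112, 78), (223, 144, 119, 83), (226, 147, 121, 82), (229, 141, 116, 80), (232, 139, 115, 78), (235, 136, 112, 80), (238, 156, 129, 90), (241, 156, 130, 90), (244, 193, 157, 107), (247, 232, 190, 129), (250, 79, 44, 38), (253, 83, 46, 41), (256, 83, 48, 42), (259, 82, 47, 42), (262, 83, 47, 40), (265, 84, 50, 44), (268, 82, 46, 42), (271, 83, 48, 42), (274, 83, 48, 41), (277, 83, 47, 43), (280, 84, 47, 43), (283, 82, 47, 42), (286, 81, 46, 41), (289, 83, 48, 44)]
pred face edges x 580/602 z235 [280.16141735 243.33202731] [280.02099997 282.54998675]
```

The bracket face spans rows 244–280, which matches centre x ≈ 591 and z = 235. The tip's near edge at row 248.5 now fits contact level, so I'll go on 1 mm at a time.

Emit:
{"op": "jog_arm", "data": {"moves": [{"dx":0,"dy":0,"dz":0.004,"rx":0,"ry":0,"rz":0,"grip":0},{"dx":0,"dy":0,"dz":0.008,"rx":0,"ry":0,"rz":0,"grip":0},{"dx":0,"dy":0,"dz":0.008,"rx":0,"ry":0,"rz":0,"grip":0}]}}

```text
time_s: 13.0
tcp_pos: [593.0, 129.0, 197.7]
ee_rot: [-0.0, -0.0, 1.0, -0.0]
ft_force: [-0.0, 0.9, 0.5]
grip_width: 0.3
gripper_force: 0.0
```

Emit:
{"op": "jog_arm", "data": {"moves": [{"dx":0,"dy":0,"dz":0.004,"rx":0,"ry":0,"rz":0,"grip":0},{"dx":0,"dy":0,"dz":0.004,"rx":0,"ry":0,"rz":0,"grip":0},{"dx":0,"dy":0,"dz":0.004,"rx":0,"ry":0,"rz":0,"grip":0}]}}

```text
time_s: 13.3
tcp_pos: [593.1, 129.0, 196.8]
ee_rot: [-0.0, -0.0, 1.0, -0.0]
ft_force: [-0.2, -0.2, -0.3]
grip_width: 0.1
gripper_force: 0.0
```

Emit:
{"op": "jog_arm", "data": {"moves": [{"dx":0,"dy":0,"dz":0.004,"rx":0,"ry":0,"rz":0,"grip":0},{"dx":0,"dy":0,"dz":0.008,"rx":0,"ry":0,"rz":0,"grip":0},{"dx":0,"dy":0,"dz":0.008,"rx":0,"ry":0,"rz":0,"grip":0}]}}

```text
time_s: 13.6
tcp_pos: [593.2, 129.0, 195.1]
ee_rot: [0.0, -0.0, 1.0, 0.0]
ft_force: [-0.3, 0.6, 2.5]
grip_width: 0.1
gripper_force: 1.6
```

Emit:
{"op": "jog_arm", "data": {"moves": [{"dx":0,"dy":0,"dz":0.004,"rx":0,"ry":0,"rz":0,"grip":0},{"dx":0,"dy":0,"dz":0.004,"rx":0,"ry":0,"rz":0,"grip":0},{"dx":0,"dy":0,"dz":0.004,"rx":0,"ry":0,"rz":0,"grip":0}]}}

```text
time_s: 13.9
tcp_pos: [593.2, 129.0, 194.2]
ee_rot: [0.0, -0.0, 1.0, 0.0]
ft_force: [-1.1, -1.2, 4.0]
grip_width: 0.8
gripper_force: 2.5
```

Contact at reported z ≈ 196, with a gentle 4 N. I'm working out the sweep table.

```bash
python3 - <<'E'
import numpy as np
pr=lambda s:205+30*np.sin(np.pi*np.clip(s,-111,111)/222)
h=lambda s:max(pr(np.linspace(s-9,s+9,37)))
s0=126.5
for k in range(0,53):
    s=s0-5*k; print(k,round(s,1),'z',round(h(s)-235,2),'dz/250',round((235-h(s))/250,4))
E
```

```text
0 126.5 z 0.0 dz/250 0.0
1 121.5 z 0.0 dz/250 0.0
2 116.5 z 0.0 dz/250 0.0
3 111.5 z 0.0 dz/250 0.0
4 106.5 z 0.0 dz/250 0.0
5 101.5 z -0.0 dz/250 0.0
6 96.5 z -0.09 dz/250 0.0004
7 91.5 z -0.33 dz/250 0.0013
8 86.5 z -0.72 dz/250 0.0029
9 81.5 z -1.25 dz/250 0.005
10 76.5 z -1.93 dz/250 0.0077
11 71.5 z -2.75 dz/250 0.011
12 66.5 z -3.71 dz/250 0.0148
13 61.5 z -4.79 dz/250 0.0192
14 56.5 z -6.01 dz/250 0.024
15 51.5 z -7.34 dz/250 0.0294
16 46.5 z -8.79 dz/250 0.0351
17 41.5 z -10.34 dz/250 0.0414
18 36.5 z -11.99 dz/250 0.048
19 31.5 z -13.73 dz/250 0.0549
20 26.5 z -15.55 dz/250 0.0622
21 21.5 z -17.45 dz/250 0.0698
22 16.5 z -19.41 dz/250 0.0776
23 11.5 z -21.42 dz/250 0.0857
24 6.5 z -23.47 dz/250 0.0939
25 1.5 z -25.56 dz/250 0.1022
26 -3.5 z -27.67 dz/250 0.1107
27 -8.5 z -29.79 dz/250 0.1192
28 -13.5 z -31.91 dz/250 0.1276
29 -18.5 z -34.02 dz/250 0.1361
30 -23.5 z -36.11 dz/250 0.1445
31 -28.5 z -38.17 dz/250 0.1527
32 -33.5 z -40.19 dz/250 0.1608
33 -38.5 z -42.16 dz/250 0.1687
34 -43.5 z -44.07 dz/250 0.1763
35 -48.5 z -45.91 dz/250 0.1836
36 -53.5 z -47.67 dz/250 0.1907
37 -58.5 z -49.34 dz/250 0.1974
38 -63.5 z -50.91 dz/250 0.2036
39 -68.5 z -52.38 dz/250 0.2095
40 -73.5 z -53.74 dz/250 0.2149
41 -78.5 z -54.97 dz/250 0.2199
42 -83.5 z -56.09 dz/250 0.2243
43 -88.5 z -57.07 dz/250 0.2283
44 -93.5 z -57.92 dz/250 0.2317
45 -98.5 z -58.62 dz/250 0.2345
46 -103.5 z -59.19 dz/250 0.2367
47 -108.5 z -59.6 dz/250 0.2384
48 -113.5 z -59.87 dz/250 0.2395
49 -118.5 z -59.99 dz/250 0.24
50 -123.5 z -60.0 dz/250 0.24
51 -128.5 z -60.0 dz/250 0.24
52 -133.5 z -60.0 dz/250 0.24
```

Emit:
{"op": "jog_arm", "data": {"moves": [{"dx":0,"dy":-0.02,"dz":0.002,"rx":0,"ry":0,"rz":0,"grip":0},{"dx":0,"dy":-0.04,"dz":0.002,"rx":0,"ry":0,"rz":0,"grip":0},{"dx":0.001,"dy":-0.06,"dz":0.002,"rx":0,"ry":0,"rz":0,"grip":0},{"dx":0.001,"dy":-0.08,"dz":0.002,"rx":0,"ry":0,"rz":0,"grip":0},{"dx":0.002,"dy":-0.1,"dz":0.002,"rx":0,"ry":0,"rz":0,"grip":0},{"dx":0.002,"dy":-0.12,"dz":0.0024,"rx":0,"ry":0,"rz":0,"grip":0},{"dx":0.003,"dy":-0.14,"dz":0.0033,"rx":0,"ry":0,"rz":0,"grip":0},{"dx":0.003,"dy":-0.14,"dz":0.0033,"rx":0,"ry":0,"rz":0,"grip":0}]}}

```text
time_s: 14.7
tcp_pos: [592.8, 93.4, 193.3]
ee_rot: [0.001, 0.0, 1.0, 0.0]
ft_force: [1.7, 0.9, 5.3]
grip_width: 0.7
gripper_force: 2.3
```

Emit:
{"op": "jog_arm", "data": {"moves": [{"dx":0,"dy":-0.02,"dz":0.0016,"rx":0,"ry":0,"rz":0,"grip":0},{"dx":0,"dy":-0.04,"dz":0.0037,"rx":0,"ry":0,"rz":0,"grip":0},{"dx":0.001,"dy":-0.06,"dz":0.0064,"rx":0,"ry":0,"rz":0,"grip":0},{"dx":0.001,"dy":-0.08,"dz":0.0097,"rx":0,"ry":0,"rz":0,"grip":0},{"dx":0.002,"dy":-0.1,"dz":0.0135,"rx":0,"ry":0,"rz":0,"grip":0},{"dx":0.002,"dy":-0.12,"dz":0.0179,"rx":0,"ry":0,"rz":0,"grip":0},{"dx":0.003,"dy":-0.14,"dz":0.0227,"rx":0,"ry":0,"rz":0,"grip":0},{"dx":0.003,"dy":-0.14,"dz":0.0227,"rx":0,"ry":0,"rz":0,"grip":0}]}}

```text
time_s: 15.5
tcp_pos: [591.4, 57.3, 187.1]
ee_rot: [-0.0, 0.001, 1.0, -0.001]
ft_force: [-0.6, -1.2, 4.4]
grip_width: 0.3
gripper_force: 2.2
```

Emit:
{"op": "jog_arm", "data": {"moves": [{"dx":0,"dy":-0.02,"dz":0.0064,"rx":0,"ry":0,"rz":0,"grip":0},{"dx":0,"dy":-0.04,"dz":0.0121,"rx":0,"ry":0,"rz":0,"grip":0},{"dx":0.001,"dy":-0.06,"dz":0.0184,"rx":0,"ry":0,"rz":0,"grip":0},{"dx":0.001,"dy":-0.08,"dz":0.025,"rx":0,"ry":0,"rz":0,"grip":0},{"dx":0.002,"dy":-0.1,"dz":0.032,"rx":0,"ry":0,"rz":0,"grip":0},{"dx":0.002,"dy":-0.12,"dz":0.0392,"rx":0,"ry":0,"rz":0,"grip":0},{"dx":0.003,"dy":-0.14,"dz":0.0468,"rx":0,"ry":0,"rz":0,"grip":0},{"dx":0.003,"dy":-0.14,"dz":0.0468,"rx":0,"ry":0,"rz":0,"grip":0}]}}

```text
time_s: 16.3
tcp_pos: [590.6, 22.3, 175.3]
ee_rot: [-0.0, 0.001, 1.0, -0.001]
ft_force: [0.9, -3.1, 2.7]
grip_width: 0.5
gripper_force: 1.9
```

Emit:
{"op": "jog_arm", "data": {"moves": [{"dx":0,"dy":-0.02,"dz":0.0108,"rx":0,"ry":0,"rz":0,"grip":0},{"dx":0,"dy":-0.04,"dz":0.0199,"rx":0,"ry":0,"rz":0,"grip":0},{"dx":0.001,"dy":-0.06,"dz":0.0281,"rx":0,"ry":0,"rz":0,"grip":0},{"dx":0.001,"dy":-0.08,"dz":0.0364,"rx":0,"ry":0,"rz":0,"grip":0},{"dx":0.002,"dy":-0.1,"dz":0.0449,"rx":0,"ry":0,"rz":0,"grip":0},{"dx":0.002,"dy":-0.12,"dz":0.0534,"rx":0,"ry":0,"rz":0,"grip":0},{"dx":0.003,"dy":-0.14,"dz":0.0618,"rx":0,"ry":0,"rz":0,"grip":0},{"dx":0.003,"dy":-0.14,"dz":0.0618,"rx":0,"ry":0,"rz":0,"grip":0}]}}

```text
time_s: 17.1
tcp_pos: [590.3, -12.1, 160.2]
ee_rot: [0.0, 0.0, 1.0, -0.0]
ft_force: [0.6, -2.9, 5.0]
grip_width: 0.2
gripper_force: 2.5
```

Emit:
{"op": "jog_arm", "data": {"moves": [{"dx":0,"dy":-0.02,"dz":0.0085,"rx":0,"ry":0,"rz":0,"grip":0},{"dx":0,"dy":-0.04,"dz":0.0169,"rx":0,"ry":0,"rz":0,"grip":0},{"dx":0.001,"dy":-0.06,"dz":0.0251,"rx":0,"ry":0,"rz":0,"grip":0},{"dx":0.001,"dy":-0.08,"dz":0.0332,"rx":0,"ry":0,"rz":0,"grip":0},{"dx":0.002,"dy":-0.1,"dz":0.0411,"rx":0,"ry":0,"rz":0,"grip":0},{"dx":0.002,"dy":-0.12,"dz":0.0487,"rx":0,"ry":0,"rz":0,"grip":0},{"dx":0.003,"dy":-0.14,"dz":0.056,"rx":0,"ry":0,"rz":0,"grip":0},{"dx":0.003,"dy":-0.14,"dz":0.056,"rx":0,"ry":0,"rz":0,"grip":0}]}}

```text
time_s: 17.9
tcp_pos: [589.7, -46.2, 146.4]
ee_rot: [0.0, 0.0, 1.0, 0.0]
ft_force: [-0.0, -1.2, 4.1]
grip_width: 0.4
gripper_force: 2.7
```

Emit:
{"op": "jog_arm", "data": {"moves": [{"dx":0,"dy":-0.02,"dz":0.0081,"rx":0,"ry":0,"rz":0,"grip":0},{"dx":0,"dy":-0.04,"dz":0.0148,"rx":0,"ry":0,"rz":0,"grip":0},{"dx":0.001,"dy":-0.06,"dz":0.021,"rx":0,"ry":0,"rz":0,"grip":0},{"dx":0.001,"dy":-0.08,"dz":0.0269,"rx":0,"ry":0,"rz":0,"grip":0},{"dx":0.002,"dy":-0.1,"dz":0.0323,"rx":0,"ry":0,"rz":0,"grip":0},{"dx":0.002,"dy":-0.12,"dz":0.0373,"rx":0,"ry":0,"rz":0,"grip":0},{"dx":0.003,"dy":-0.14,"dz":0.0417,"rx":0,"ry":0,"rz":0,"grip":0},{"dx":0.003,"dy":-0.14,"dz":0.0417,"rx":0,"ry":0,"rz":0,"grip":0}]}}

```text
time_s: 18.7
tcp_pos: [589.3, -80.5, 136.2]
ee_rot: [0.001, -0.0, 1.0, 0.0]
ft_force: [0.8, 0.7, 5.6]
grip_width: 0.6
gripper_force: 3.1
```

Emit:
{"op": "jog_arm", "data": {"moves": [{"dx":0,"dy":-0.02,"dz":0.004,"rx":0,"ry":0,"rz":0,"grip":0},{"dx":0,"dy":-0.04,"dz":0.0074,"rx":0,"ry":0,"rz":0,"grip":0},{"dx":0.001,"dy":-0.06,"dz":0.0102,"rx":0,"ry":0,"rz":0,"grip":0},{"dx":0.001,"dy":-0.08,"dz":0.0124,"rx":0,"ry":0,"rz":0,"grip":0},{"dx":0.002,"dy":-0.1,"dz":0.0141,"rx":0,"ry":0,"rz":0,"grip":0},{"dx":0.002,"dy":-0.12,"dz":0.0152,"rx":0,"ry":0,"rz":0,"grip":0},{"dx":0.003,"dy":-0.14,"dz":0.0157,"rx":0,"ry":0,"rz":0,"grip":0},{"dx":0.003,"dy":-0.16,"dz":0.0157,"rx":0,"ry":0,"rz":0,"grip":0},{"dx":0.003,"dy":-0.175,"dz":0.0157,"rx":0,"ry":0,"rz":0,"grip":0},{"dx":0.003,"dy":-0.175,"dz":0.0157,"rx":0,"ry":0,"rz":0,"grip":0}]}}

```text
time_s: 19.7
tcp_pos: [589.0, -122.6, 132.5]
ee_rot: [0.001, -0.001, 1.0, 0.001]
ft_force: [0.3, 3.7, 7.8]
grip_width: 0.5
gripper_force: 4.1
```

Emit:
{"op": "jog_arm", "data": {"moves": [{"dx":0,"dy":-0.005,"dz":-0.002,"rx":0,"ry":0,"rz":0,"grip":0},{"dx":0,"dy":-0.005,"dz":-0.002,"rx":0,"ry":0,"rz":0,"grip":0},{"dx":0,"dy":0,"dz":-0.03,"rx":0,"ry":0,"rz":0,"grip":0},{"dx":0,"dy":0,"dz":-0.15,"rx":0,"ry":0,"rz":0,"grip":0},{"dx":0,"dy":0,"dz":-0.3,"rx":0,"ry":0,"rz":0,"grip":0},{"dx":0,"dy":0,"dz":-0.45,"rx":0,"ry":0,"rz":0,"grip":0},{"dx":0,"dy":0,"dz":-0.6,"rx":0,"ry":0,"rz":0,"grip":0},{"dx":0,"dy":0,"dz":-0.6,"rx":0,"ry":0,"rz":0,"grip":0},{"dx":0,"dy":0,"dz":-0.6,"rx":0,"ry":0,"rz":0,"grip":0}]}}

```text
time_s: 20.6
tcp_pos: [587.6, -124.9, 281.9]
ee_rot: [0.0, -0.0, 1.0, -0.0]
ft_force: [-0.5, -0.1, -0.6]
grip_width: 0.4
gripper_force: 0.0
```

```bash
python3 - <<'E'
from h import *
a=load('scene')['img'].astype(int); s=manip.observe(); b=manip.camera('scene')['img'].astype(int)
d=abs(a-b).max(2)>40; print(s['tcp_pos'],s['ft_force'],'diff in bracket area (tall half)',d[160:200,290:335].sum())
print(manip.sign_off())
E
```

```text
[ 587.588281   -124.85216863  281.89951126] [-0.54244387 -0.09685784 -0.63824315] diff in bracket area (tall half) 0
the job is handed in; nothing more can be done
None
```

I ran the shut fingertips along the whole curved edge, from the tall end to the low end, reading 3–9 N at each check, then lifted clear and handed the job in at about 21 s; no verdict came back, the last picture shows the bracket's tall half unmoved, and the real fingertips turned out to sit about 39 mm short of the reported TCP, so I set the contact height by feel.

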